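# Hold the amber filter in the lamp slot

## Task

First lay the black-and-white scale bar flat across the two rests of the copy stage, centred and in line with them, and let go of it. Then take the amber filter (orange tab) out of its rack, lower it upright through the narrow slot in the top of the lamp until its white line is level with the slot's mouth, and finish while still holding it there, as nothing else carries it. Leave the blue filter, the fossil and the jar where they are.

Things in the scene. Friction and masses are not known exactly. Their poses are not given: they have to be found in the camera images.
- bar: scale bar, flat bar with alternating black and white fields, 180 x 20 x 12 mm, about 100 g, lying flat and loose on the table. Origin: centre of its underside; x along its 180 mm length, z up through its 12 mm thickness.
- stage: copy stage, fixed: black base plate 90 mm (x) by 190 mm (y), 8 mm thick, with two aluminium rests standing on it, centred at y = +70 and -70 mm, each 40 mm (x) by 24 mm (y), flat tops 50 mm above the table. Origin: centre of the underside, on the table.
- rest_mid (a point): the point midway between the two rests of the stage, at the height of their flat tops (50 mm above the table): where the centre of the bar's underside belongs. Axes as the stage: the line through both rests is y.
- fossil: round brown fossil, 52 mm across, 24 mm tall, loose on the stage's plate between the rests (its top is about 32 mm above the table, 18 mm below the bar's underside once laid). Leave alone. Origin: centre of its underside.
- rack: dark wooden filter rack, fixed: 150 mm (x) by 74 mm (y) by 30 mm tall, with two pockets at x = -37.5 and +37.5 mm, each 12 mm (x) by 50 mm (y) and 22 mm deep. Each holds one upright filter; which filter is in which pocket varies. Origin: centre of the underside, on the table.
- amber_filter: amber filter paddle, ~110 g, upright in a rack pocket: black plate 8 mm thick (x), 46 wide (y), 85 tall with round amber glass; on top an orange grip tab 8 thick, 30 wide, 85 to 122 mm above the bottom edge (grip its thickness, 105 mm up). Origin: centre of its bottom edge, 8 mm above the table in the rack; x thickness, y width, z up. Both faces alike; either way round will do.
- amber_line (a point): the middle of the white line around the amber filter, 60 mm above its bottom edge; axes as the filter.
- blue_filter: blue filter paddle, the same shape with blue glass and a blue tab, in the other rack pocket. Leave alone. Origin and axes as the amber filter's.
- lamp: white lamp housing, fixed. Origin: on the table below the slot. Filter chamber 96 (x) x 76 (y) x 110 mm tall with the slot in its 14 mm dark top plate; a black nozzle sticks out 24 mm from its +y face; lamp body 150 (x) x 160 (y) x 100 mm tall adjoins on the -y side. The chamber is empty down to 4 mm above the table: a filter let go falls in.
- slot (a point): centre of the slot's mouth, 115 mm above the table, at the top of the 5 mm high aluminium lip that flares out at 45 degrees as a lead-in. Below the lip the slot is 48 mm long (lamp's x) and 10 mm wide (lamp's y), 2 mm more than the filter each way, and goes straight down with no stop. Axes as the lamp.
- jar: closed greenish glass specimen jar with a black cap, 64 mm across, 90 mm tall, loose on the table. Leave alone. Origin: centre of its underside.
Not all that is in view belongs to the job. What is meant by the bar is not pink, and is the smaller of those in its own colour.

How it is judged (in metres and radians):
On the way, in this order (a step that is already met when the one before it is completed fails the run):
1. the bar lies flat across both rests, centred and let go (horizontal distance between bar and rest_mid below 0.012 m and z of bar in the frame of rest_mid between -0.003 and 0.003 m and angle between the x axis of bar and the y axis of rest_mid, either way round below 0.14 rad and angle between bar's own z axis and vertical below 0.06 rad and contact force between bar and stage above 0.2 N and contact force between bar and the arm below 0.1 N and contact force between bar and the fingers below 0.1 N and linear speed of bar below 0.02 m/s), for 0.3 s.
2. the amber filter, held in the fingers, has entered the lamp's slot (x of amber_filter in the frame of slot between -0.006 and 0.006 m and y of amber_filter in the frame of slot between -0.006 and 0.006 m and z of amber_filter in the frame of slot between -0.09 and -0.02 m and angle between amber_filter's own z axis and vertical below 0.12 rad and angle between the x axis of amber_filter and the y axis of slot, either way round below 0.2 rad and contact force between the fingers and amber_filter above 1 N), for 0.2 s.
At the end, for the whole second after the job is handed in: Bar at rest on both rests, untouched: within 12 mm of their midpoint, 0.14 rad of their line, 3 mm of their tops. Amber filter held still by the fingers in the slot, upright within 0.12 rad, its white line within 5 mm sideways and 6 mm in height of the slot's mouth (all of step 1 and x of amber_line in the frame of slot between -0.005 and 0.005 m and y of amber_line in the frame of slot between -0.005 and 0.005 m and z of amber_line in the frame of slot between -0.006 and 0.006 m and angle between amber_filter's own z axis and vertical below 0.12 rad and angle between the x axis of amber_filter and the y axis of slot, either way round below 0.2 rad and contact force between the fingers and amber_filter above 1 N and linear speed of amber_filter below 0.02 m/s); the arm keeps its last pose, push and grip.
It fails at once if the blue filter is moved or knocked over (more than 20 mm) (distance of blue_filter from where it was at the start of the episode above 0.02 m).
It fails at once if the fossil is moved or knocked over (more than 15 mm) (distance of fossil from where it was at the start of the episode above 0.015 m).
It fails at once if the jar is moved or knocked over (more than 30 mm) (distance of jar from where it was at the start of the episode above 0.03 m).
It also fails if it takes over 72 s, if anything falls off the work surface, if the arm or the gripper's body presses on something with over 40 N, if the wrist force passes 120 N, or if a joint passes its speed limit or range.

## Robot

A 6-joint arm with a two-finger parallel gripper is mounted at the origin on the work surface. World frame = base frame: x ahead of the robot, y to its left, z up, the work surface at z = 0. Lengths are in mm, angles in degrees, forces in N, time in s.
With the tool pointing down it reaches from about 300 to 850 mm from the base axis. Payload 4.2 kg.
Tool frame: the origin (TCP) lies midway between the tips of the shut fingers; the grasp point (between the pads) lies 19 mm behind it; z points along the fingers, y is the line along which they close (so a half turn about z gives the same grasp; the last joint's range is limited). The gripper opens to 91 mm and grips with 3 to 60 N. Pads are 32 mm wide; open, the fingers measure 118 mm over their backs; the gripper's body (76 mm by 178 mm) begins 60 mm behind the grasp point.
Start: joints at [73.682, 18.312, 89.639, -0, 72.044, -1.146], TCP at [150.489, 554.974, 213.976] pointing down, gripper open.
Joint ranges: [-177.97, 177.97], [-48.28, 115.42], [12.27, 149.76], [-77.06, 257.06], [2.81, 150.46], [-146.56, 146.56]. Speed limits (degrees/s): [147.25, 147.25, 180, 180, 180, 180].

## Interface

Orientations are given as [roll, pitch, yaw] about the fixed x, y, z axes, in that order (R = Rz(yaw) Ry(pitch) Rx(roll)).
In Python, from workcell import env gives the robot as it stands.
- The arm moves only by the shell command python3 -m jog 'ROWS' [FORCE]. ROWS is a JSON object of lists of equal length, an entry for each row: "jaw": the finger opening in mm, from 0 to 91.2; "slide": the shift along the tool's x, y, z in units of 30 mm (1.0 is 30 mm), a list of three; "spin": the turn about the tool's z in units of 8 degrees (1.0 is 8 degrees). In form: {"jaw": [jaw, ...], "slide": [[dx, dy, dz], ...], "spin": [spin, ...]}. A call has 1 to 10 rows; each row shifts and turns the commanded pose from where the row before left it, along the tool's axes as they then stand; what a row does not reach is not made up. A row lasts 1/10 s, in which the tool goes at most 50 mm and 8.59 degrees, less where a joint would pass 70% of its speed; a pose out of reach is approached as far as the arm can. A call is refused whole if a number of a shift passes 1 or a number of a turn 1, either way. A call with a gripper value outside its range is refused whole. The fingers move at their own pace and stop on an object; FORCE is the grip in N (left out, the last holds). Time passes only in rows, so rows that do not move let the fingers close. It gives the time, the measured TCP pose, the force, the opening and the grip force at its end, in the units of the state.
- env.state(): the state, without advancing time (a new reading comes with each control period).
- env.grab_frame(name): name is "scene" or "top" or "wrist"; returns the picture (384x512x3 uint8, red, green, blue); there is no depth.
- env.camera_model(name): a dict with "fx", "fy", "cx", "cy" (pixels), "camera_from_world" (4x4, takes a point from world to camera coordinates). Camera axes: x right, y up, looking along -z (the intrinsics and any distortion apply to the point x, -y, -z); pixel columns grow to the right and rows downward; lengths in mm; the calibration is good to about 2 mm. A picture is of the moment at which its call begins: read the wrist's pose just before it. camera_model takes no time and is no camera call; for the wrist camera it gives the pose at the moment of the call.
- env.job_done(): hands the job in; it is judged then, once.
The state is a dict: "time_s": time; "qpos": joint angles; "qvel": joint speeds; "effort": joint torques, N m; "ee_pos": TCP position; "ee_rot": TCP orientation; "force": force on the tool from outside, world axes, zero at the start; "torque": the same for the moment, N m; "gripper_width": finger opening in mm; "gripper_force": force on a finger pad.
Only numpy, scipy, OpenCV 4.12 (cv2) and the standard library are available. Lean on these libraries where they do the work, as an engineer would, in place of code of your own. Each camera call takes 0.05 s, during which the arm holds its last target. There are 200 camera calls.

## Working session

There is one attempt and no reset: what is moved stays moved. The work goes in short steps, Python scripts to look and compute and a shell command to move; the robot and the scene stay as the last step left them, time stands still between calls to the robot, and variables do not carry over. Pictures are saved under pics/ and viewed, at most 10 in all, crops included, and the job is handed in when it is done.

```bash
ls; mkdir -p pics
python3 - <<'E'
from workcell import env
import cv2,numpy as np
for n in ["scene","top"]:
    im=env.grab_frame(n); cv2.imwrite(f"pics/{n}0.png",cv2.resize(im[:,:,::-1],(800,600),interpolation=cv2.INTER_CUBIC)); np.save(f"pics/{n}0.npy",im)
    m=env.camera_model(n); print({k:(np.round(v,3).tolist()) for k,v in m.items()})
print(env.state())
E
```

```text
pics
{'fx': 408.7, 'fy': 408.7, 'cx': 261.676, 'cy': 187.147, 'camera_from_world': [[-0.198, 0.98, 0.007, 116.345], [-0.616, -0.13, 0.777, 266.449], [0.763, 0.15, 0.629, -1569.754], [0.0, 0.0, 0.0, 1.0]]}
{'fx': 406.893, 'fy': 406.893, 'cx': 258.828, 'cy': 186.773, 'camera_from_world': [[0.0, -1.0, -0.018, 7.966], [0.983, -0.003, 0.185, -542.818], [-0.185, -0.018, 0.983, -1030.135], [0.0, 0.0, 0.0, 1.0]]}
{'time_s': 0.1, 'qpos': array([ 7.36814434e+01,  1.83475332e+01,  8.96975704e+01, -7.65039398e-04,
        7.20426430e+01, -1.14417032e+00]), 'qvel': array([-0.03323108, -0.05426574, -0.06830328, -0.01864956,  0.11903421,
        0.04097118]), 'effort': array([ 2.07475678e-03, -4.13330376e+01, -2.32508093e+01,  7.30226515e-02,
        4.22166951e-02, -6.70569989e-05]), 'ee_pos': array([150.37652134, 554.54338173, 213.2213072 ]), 'ee_rot': array([-1.79912256e+02, -1.02487698e-03,  1.64825849e+02]), 'force': array([ 0.97047845, -0.11190268,  0.11447374]), 'torque': array([-0.03347294,  0.05825375,  0.0113441 ]), 'gripper_force': 0.0, 'gripper_width': 91.2571210164809}
```

View pics/top0.png

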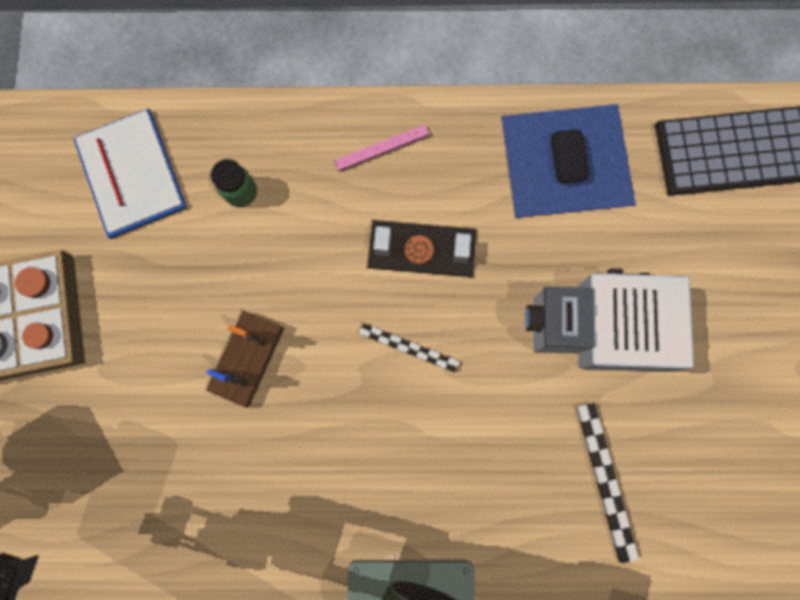

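View pics/scene0.png

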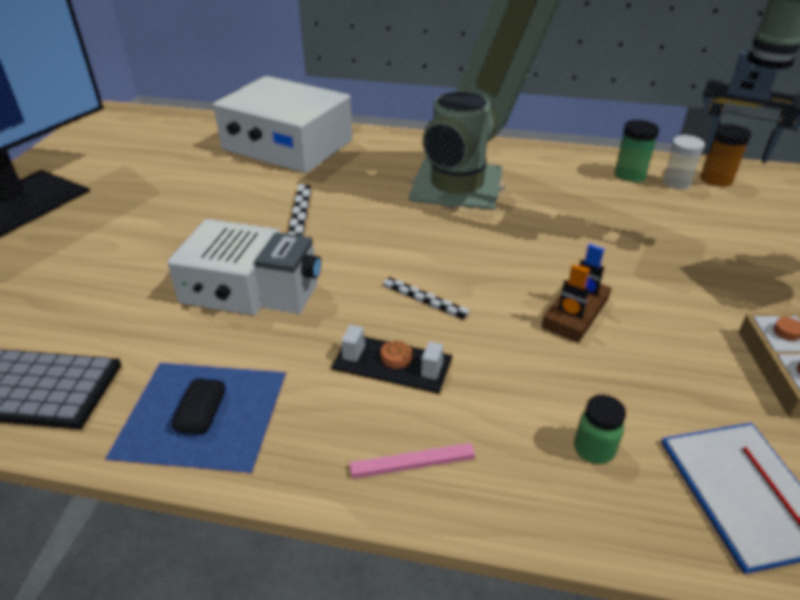

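The top view (enlarged 1.5625x) shows three things that could be the bar:
- pink bar at (382,147)
- long checkered bar at (608,482)
- small checkered bar at (410,347)

By the description I choose the small checkered one at (410,347). The stage is at (422,248) and the lamp slot at (570,316). In the rack, the amber tab is at (238,329) and the blue tab at (220,376). The jar is at (233,180). The scene view agrees. Next I'll take close crops.

```bash
cat > h.py <<'E'
import numpy as np
from workcell import env
def ray(n,u,v,z,m=None):
    "native pixel -> world point at height z"
    m=m or env.camera_model(n); T=np.array(m["camera_from_world"]); R,t=T[:3,:3],T[:3,3]
    d=R.T@np.array([(u-m["cx"])/m["fx"],-(v-m["cy"])/m["fy"],-1]); c=-R.T@t
    return c+d*(z-c[2])/d[2]
def proj(n,P,m=None):
    m=m or env.camera_model(n); T=np.array(m["camera_from_world"]); p=np.atleast_2d(P)@T[:3,:3].T+T[:3,3]
    return np.c_[m["cx"]+m["fx"]*p[:,0]/-p[:,2], m["cy"]-m["fy"]*p[:,1]/-p[:,2]]
E
python3 - <<'E'
import cv2,numpy as np
im=np.load("pics/top0.npy")[:,:,::-1]
def crop(x,y,w,h,s):
    c=cv2.resize(im[y:y+h,x:x+w],None,fx=s,fy=s,interpolation=cv2.INTER_CUBIC)
    for k in range(0,w,10): cv2.line(c,(k*s,0),(k*s,6 if k%50 else 14),(0,0,255),1)
    for k in range(0,h,10): cv2.line(c,(0,k*s),(6 if k%50 else 14,k*s),(0,0,255),1)
    return c
cv2.imwrite("pics/c1.png",crop(220,135,100,110,5))
a=crop(125,190,65,75,6);b=crop(330,165,65,75,6)
cv2.imwrite("pics/c2.png",np.hstack([a,b]))
E
```

```text
(no output)
```

View pics/c1.png

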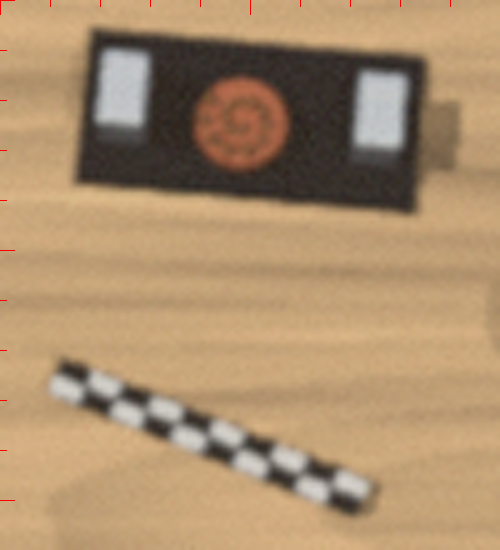

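View pics/c2.png

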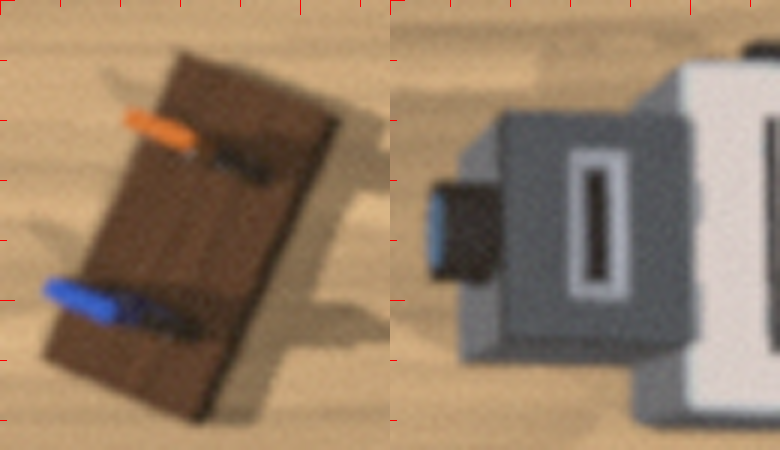

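The small checkered bar is the right one, with ends at about (56,373) and (368,500) in crop 1. The rests, the amber tab and the slot lip are all clear. Now I'll compute poses.

```bash
cat > m.py <<'E'
from h import *
def W(pts,o,s,z): return np.array([ray("top",(x+.5)/s-.5+o[0],(y+.5)/s-.5+o[1],z)[:2] for x,y in pts])
def ang(v): return np.degrees(np.arctan2(v[1],v[0]))
o=(220,135)
b=W([(62,358),(48,388),(360,516),(378,485)],o,5,12); print("bar",b.mean(0),ang(b[0]+b[1]-b[2]-b[3]),np.linalg.norm(b[0]+b[1]-b[2]-b[3])/2)
l=W([(100,48),(151,53),(147,130),(94,125)],o,5,50);r=W([(360,70),(409,73),(404,151),(354,148)],o,5,50)
print("rests",l.mean(0),r.mean(0),(l.mean(0)+r.mean(0))/2,ang(l.mean(0)-r.mean(0)),np.linalg.norm(l.mean(0)-r.mean(0)))
p=W([(93,28),(427,58),(416,212),(76,183)],o,5,8);print("plate",p.mean(0),ang(p[0]+p[3]-p[1]-p[2]))
o=(125,190)
k=W([(182,52),(338,120),(203,418),(43,355)],o,6,30);print("rack",k.mean(0),ang(k[0]+k[1]-k[2]-k[3]),np.linalg.norm(k[0]+k[1]-k[2]-k[3])/2,np.linalg.norm(k[0]+k[3]-k[1]-k[2])/2)
x=(k[0]+k[1]-k[2]-k[3]);x/=np.linalg.norm(x)
print("pockets",k.mean(0)+37.5*x,k.mean(0)-37.5*x)
a=W([(125,116),(197,140)],o,6,130);print("ambertop",a,a.mean(0),ang(a[0]-a[1]),np.linalg.norm(a[0]-a[1]))
o=(330,165)
s=W([(179.5,150),(238.5,150),(240,300),(180,300)],o,6,115);print("slot",s.mean(0),ang(s[0]+s[1]-s[2]-s[3]))
t=W([(113,112),(300,118),(303,350),(110,345)],o,6,110);print("lampTop",t.mean(0),ang(t[0]+t[1]-t[2]-t[3]),ang(t[0]+t[3]-t[1]-t[2]))
E
python3 m.py
```

```text
bar [ 4.53391626e+02 -2.08496828e-01] 67.77779513544196 183.66504449715958
rests [637.70956421  46.63969008] [625.04775572 -92.81866602] [631.37865997 -23.08948797] 84.8121820285909 140.03197663722455
plate [631.17672388 -23.71542672] 84.56919911893867
rack [433.87182973 280.36891006] -22.407746223487756 144.22761255831307 77.66485417017348
pockets [468.54037368 266.07408373] [399.20328577 294.66373639]
ambertop [[473.73551334 283.02655396]
 [463.83502266 253.08266145]] [468.785268   268.05460771] 71.70432061230524 31.53817392278919
slot [ 491.60456109 -254.75224113] -2.358274529032235
lampTop [ 489.99711973 -254.58911174] -2.720577736513171 88.16188819444751
```

```bash
cat > go.py <<'E'
# python3 go.py x y z yaw : offset to go, in tool axes units (translation before spin), spin units
import sys; from h import *; from scipy.spatial.transform import Rotation as Ro
s=env.state(); x,y,z,yaw=map(float,sys.argv[1:5])
R=Ro.from_euler("xyz",s["ee_rot"],degrees=True).as_matrix()
d=R.T@(np.array([x,y,z])-s["ee_pos"])/30
print("t",s["time_s"],"pos",s["ee_pos"].round(1),"rot",s["ee_rot"].round(2),"F",s["force"].round(1),"w",round(s["gripper_width"],1),round(s["gripper_force"],1))
print("units",d.round(3),"spin",round(-((yaw-s["ee_rot"][2]+180)%360-180)/8,3))
E
python3 -m jog '{"jaw":[91,91,91,91,91,91,91,91,91,91],"slide":[[-0.9,-0.95,0],[-0.9,-0.95,0],[-0.9,-0.95,0],[-0.9,-0.95,0],[-0.9,-0.95,0],[-0.9,-0.95,0],[-0.9,-0.95,0],[-0.9,-0.95,0],[-0.9,-0.95,0],[-0.9,-0.95,0]],"spin":[0,0,0,0,0,0,0,0,0,0]}' 25
python3 -m jog '{"jaw":[60,60,60,60,60,60,60],"slide":[[-0.9,-0.95,0],[-0.9,-0.95,0],[-0.9,-0.95,0],[-0.9,-0.95,0],[-0.9,-0.95,0],[-0.9,-0.95,0],[0,0,0]],"spin":[0,0,0,0,0,0,0]}'
python3 go.py 453.4 0 120 67.8
```

```text
time_s: 1.1
ee_pos: [336.7, 207.7, 213.8]
ee_rot: [-180.0, -0.0, 164.8]
force: [1.1, 0.8, 0.0]
gripper_width: 90.9
gripper_force: 0.0
time_s: 1.8
ee_pos: [449.8, -1.5, 213.6]
ee_rot: [-179.9, 0.1, 164.6]
force: [0.9, 0.3, -0.3]
gripper_width: 59.9
gripper_force: 0.0
t 1.8 pos [449.8  -1.5 213.6] rot [-1.7993e+02  6.0000e-02  1.6455e+02] F [ 0.9  0.3 -0.3] w 59.9 0.0
units [-0.097  0.084  3.119] spin 12.094
```

```bash
python3 -m jog '{"jaw":[60,60,60,60,60,60,60,60,60,60],"slide":[[-0.1,0.08,0],[0,0,0],[0,0,0],[0,0,0],[0,0,0],[0,0,0],[0,0,0],[0,0,0],[0,0,0],[0,0,0]],"spin":[1,1,1,1,1,1,1,1,1,1]}'
python3 -m jog '{"jaw":[60,60,60,60,60],"slide":[[0,0,0.8],[0,0,0.8],[0,0,0.8],[0,0,0],[0,0,0]],"spin":[1,1,0.1,0,0]}'
python3 go.py 453.4 0 2 67.8
python3 - <<'E'
from h import *; import cv2
m=env.camera_model("wrist"); im=env.grab_frame("wrist"); s=env.state()
np.save("pics/w1.npy",im); cv2.imwrite("pics/w1.png",im[:,:,::-1]); print(np.round(m["camera_from_world"],3).tolist(),m["fx"],m["cx"],m["cy"])
import pickle; pickle.dump(m,open("pics/w1.pkl","wb"))
c,sn=np.cos(np.radians(67.8)),np.sin(np.radians(67.8))
print(proj("wrist",[[453.4+a*c-b*sn,a*sn+b*c,12] for a in(-90,90) for b in(-10,10)],m).round(1).tolist())
E
```

```text
time_s: 2.8
ee_pos: [450.9, 4.1, 213.6]
ee_rot: [-179.9, -0.0, 84.5]
force: [0.6, 1.2, 0.4]
gripper_width: 60.3
gripper_force: 0.0
time_s: 3.3
ee_pos: [451.4, 3.8, 142.1]
ee_rot: [-180.0, -0.0, 68.1]
force: [-0.4, -0.3, -0.7]
gripper_width: 60.1
gripper_force: 0.0
t 3.3 pos [451.4   3.8 142.1] rot [-179.95   -0.     68.08] F [-0.4 -0.3 -0.7] w 60.1 0.0
units [-0.093  0.114  4.671] spin 0.035
[[0.928, -0.373, -0.001, -416.985], [0.36, 0.896, -0.26, -155.809], [0.098, 0.241, 0.966, -366.405], [0.0, 0.0, 0.0, 1.0]] 292.8462484611381 250.13451621011498 192.85686189113136
[[261.7, 265.3], [244.1, 265.2], [264.5, 99.7], [244.1, 99.6]]
```

View pics/w1.png

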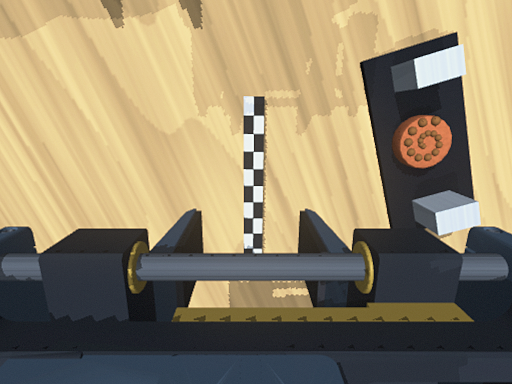

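The wrist view shows the bar aligned between the fingers, with its far end at rows 96-97 and columns 243-265. The rest tops are at about (440,68) and (447,212). I'll check the projections against these.

Run:
```python
from h import *; import pickle
m=pickle.load(open("pics/w1.pkl","rb"))
y=np.radians(-5.2); R=np.array([[np.cos(y),-np.sin(y)],[np.sin(y),np.cos(y)]])
for s in(70,-70):
    P=[list(R@np.array([a,s+b])+[631.3,-23.3])+[50] for a in(-20,20) for b in(-12,12)]
    print(proj("wrist",P,m).round(1).tolist())
pts=[(463,44),(465,75),(414,91),(414,58)]
print("far rest",np.mean([ray("wrist",u,v,50,m) for u,v in pts],0))
print("bar end", [ray("wrist",u,v,12,m).round(1) for u,v in((243,96.3),(265,96.7))])
```

```text
[[416.6, 91.9], [412.4, 62.6], [464.3, 77.4], [461.2, 47.4]]
[[437.8, 238.0], [434.5, 215.5], [479.8, 226.9], [477.4, 203.9]]
far rest [638.37186771  48.46772022  50.        ]
bar end [array([478.4,  90.4,  12. ]), array([498.2,  82. ,  12. ])]
```

```bash
python3 -m jog '{"jaw":[60,60,60,60,60,60,60,60],"slide":[[-0.05,0.1,0.7],[0,0,0.7],[0,0,0.7],[0,0,0.7],[0,0,0.7],[0,0,0.7],[0,0,0.2],[0,0,0]],"spin":[0.035,0,0,0,0,0,0,0]}'
python3 go.py 453.8 1.3 2.5 67.8
```

```text
time_s: 4.15
ee_pos: [454.3, 0.9, 10.3]
ee_rot: [180.0, -0.0, 67.8]
force: [-0.4, 0.1, 0.1]
gripper_width: 59.6
gripper_force: 0.0
t 4.15 pos [454.3   0.9  10.3] rot [ 1.7999e+02 -1.0000e-02  6.7760e+01] F [-0.4  0.1  0.1] w 59.6 0.0
units [ 0.005 -0.02   0.259] spin -0.005
```

```bash
python3 -m jog '{"jaw":[60,60,0,0,0,0,0,0,0,0],"slide":[[0,0,0.13],[0,0,0.12],[0,0,0],[0,0,0],[0,0,0],[0,0,0],[0,0,0],[0,0,0],[0,0,0],[0,0,0]],"spin":[0,0,0,0,0,0,0,0,0,0]}' 25
python3 go.py 453.8 1.3 2.5 67.8
```

```text
time_s: 5.15
ee_pos: [453.8, 0.9, 2.5]
ee_rot: [-180.0, -0.0, 67.7]
force: [-1.4, -0.0, 2.1]
gripper_width: 19.9
gripper_force: 25.0
t 5.15 pos [453.8   0.9   2.5] rot [-1.800e+02 -1.000e-02  6.775e+01] F [-1.4 -0.   2.1] w 19.9 25.0
units [ 0.013 -0.007 -0.   ] spin -0.006
```

```bash
python3 -m jog '{"jaw":[0,0,0,0,0,0,0],"slide":[[0,0,-0.3],[0,0,-0.7],[0,0,-0.9],[0,0,-0.9],[0,0,-0.7],[0,0,0],[0,0,0]],"spin":[0,0,0,0,0,0,0]}'
python3 go.py 631.8 -22.5 54 84.8
```

```text
time_s: 5.85
ee_pos: [453.6, 0.8, 107.5]
ee_rot: [180.0, -0.0, 67.7]
force: [-0.4, -0.1, -1.4]
gripper_width: 20.2
gripper_force: 25.0
t 5.85 pos [453.6   0.8 107.5] rot [ 1.7998e+02 -1.0000e-02  6.7750e+01] F [-0.4 -0.1 -1.4] w 20.2 25.0
units [1.53  5.792 1.785] spin -2.132
```

```bash
python3 -m jog '{"jaw":[0,0,0,0,0,0,0,0,0,0],"slide":[[0.19,0.72,0],[0.19,0.72,0],[0.19,0.72,0],[0.19,0.72,0],[0.19,0.72,0],[0.19,0.72,0],[0.19,0.72,0],[0.19,0.75,0],[0,0,0],[0,0,0]],"spin":[0,0,0,0,0,0,0,0,0,0]}'
python3 -m jog '{"jaw":[0,0,0,0,0,0],"slide":[[0,0,0.2],[0,0,0.4],[0,0,0.4],[0,0,0],[0,0,0],[0,0,0]],"spin":[-0.7,-0.7,-0.73,0,0,0]}'
python3 go.py 631.8 -22.5 53.5 84.8
python3 - <<'E'
from h import *; import cv2
im=env.grab_frame("top")[125:205,215:325]; im2=env.grab_frame("scene")[190:260,195:305]
f=lambda i:cv2.resize(i[:,:,::-1],None,fx=7,fy=7 if 0 else 4,interpolation=cv2.INTER_CUBIC)
m=np.vstack([cv2.resize(im[:,:,::-1],(440,320),interpolation=2),cv2.resize(im2[:,:,::-1],(440,280),interpolation=2)])
cv2.imwrite("pics/p1.png",m)
E
```

```text
time_s: 6.85
ee_pos: [630.5, -22.7, 105.3]
ee_rot: [-179.8, 0.1, 67.7]
force: [-0.2, -0.1, -1.3]
gripper_width: 19.4
gripper_force: 25.0
time_s: 7.45
ee_pos: [631.8, -22.7, 78.0]
ee_rot: [180.0, -0.0, 84.7]
force: [0.7, -0.6, -1.1]
gripper_width: 19.7
gripper_force: 25.0
t 7.45 pos [631.8 -22.7  78. ] rot [ 1.7996e+02 -1.0000e-02  8.4710e+01] F [ 0.7 -0.6 -1.1] w 19.7 25.0
units [ 0.006 -0.002  0.818] spin -0.011
```

View pics/p1.png

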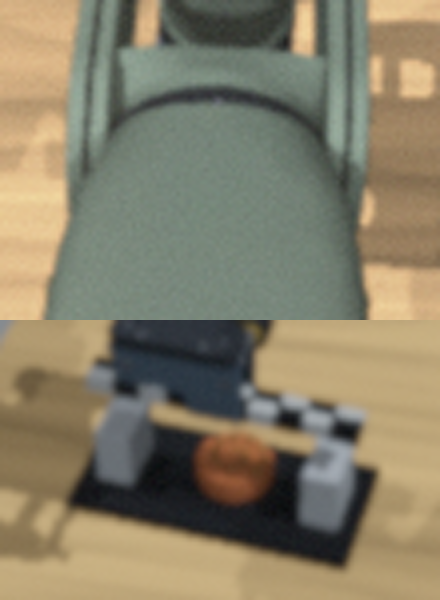

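The arm hides the top view. The scene view shows the bar held level above both rests, in line with them. I'll lower it until it touches.

```bash
python3 -m jog '{"jaw":[0,0,0,0,0],"slide":[[0,0,0.4],[0,0,0.2],[0,0,0.13],[0,0,0],[0,0,0]],"spin":[0,0,0,0,0]}'
python3 -m jog '{"jaw":[0,0,0,0],"slide":[[0,0,0.06],[0,0,0.03],[0,0,0],[0,0,0]],"spin":[0,0,0,0]}'
python3 go.py 631.8 -22.5 52.5 84.8
```

```text
time_s: 8.05
ee_pos: [631.9, -22.7, 55.3]
ee_rot: [-180.0, -0.0, 84.8]
force: [0.8, -0.2, -1.1]
gripper_width: 19.8
gripper_force: 25.0
time_s: 8.45
ee_pos: [631.9, -22.7, 52.9]
ee_rot: [180.0, -0.0, 84.8]
force: [0.4, -0.3, -1.1]
gripper_width: 20.0
gripper_force: 25.0
t 8.45 pos [631.9 -22.7  52.9] rot [ 1.7999e+02 -1.0000e-02  8.4790e+01] F [ 0.4 -0.3 -1.1] w 20.0 25.0
units [ 0.008 -0.005  0.014] spin -0.002
```

Nearly down, with about 0.5 mm left, so one more nudge and then release.

```bash
python3 -m jog '{"jaw":[0,0,0],"slide":[[0,0,0.025],[0,0,0],[0,0,0]],"spin":[0,0,0]}'
python3 -m jog '{"jaw":[45,45,45,45,45,45,45,45,45],"slide":[[0,0,0],[0,0,0],[0,0,0],[0,0,0],[0,0,-0.3],[0,0,-0.9],[0,0,-1],[0,0,-1],[0,0,-1]],"spin":[0,0,0,0,0,0,0,0,0]}'
python3 -m jog '{"jaw":[40,40],"slide":[[0,0,-0.2],[0,0,0]],"spin":[0,0]}'
python3 go.py 468.6 267 180 67.6
```

```text
time_s: 8.75
ee_pos: [632.1, -22.8, 52.5]
ee_rot: [180.0, -0.0, 84.8]
force: [-0.8, -0.4, 2.1]
gripper_width: 19.9
gripper_force: 25.0
time_s: 9.65
ee_pos: [631.9, -22.7, 180.0]
ee_rot: [180.0, -0.0, 84.8]
force: [0.9, 0.6, 0.3]
gripper_width: 45.2
gripper_force: 0.0
time_s: 9.85
ee_pos: [632.4, -22.8, 185.5]
ee_rot: [179.8, -0.0, 84.8]
force: [0.3, -0.1, -0.7]
gripper_width: 39.8
gripper_force: 0.0
t 9.85 pos [632.4 -22.8 185.5] rot [ 1.7983e+02 -1.0000e-02  8.4790e+01] F [ 0.3 -0.1 -0.7] w 39.8 0.0
units [ 9.123 -6.315  0.167] spin 2.149
```

```bash
python3 -m jog '{"jaw":[40,40,40,40,40,40,40,40,40,40],"slide":[[0.76,-0.526,0],[0.76,-0.526,0],[0.76,-0.526,0],[0.76,-0.526,0],[0.76,-0.526,0],[0.76,-0.526,0],[0.76,-0.526,0],[0.76,-0.526,0],[0.76,-0.526,0],[0.76,-0.526,0]],"spin":[0,0,0,0,0,0,0,0,0,0]}'
python3 -m jog '{"jaw":[40,40,40,40,40,40],"slide":[[0.76,-0.526,0],[0.76,-0.526,0],[0,0,0],[0,0,0],[0,0,0],[0,0,0]],"spin":[0,0,0.8,0.8,0.55,0]}'
python3 go.py 468.6 267 94 67.6
python3 - <<'E'
from h import *; import cv2,pickle
m=env.camera_model("wrist"); w=env.grab_frame("wrist"); pickle.dump(m,open("pics/w2.pkl","wb"))
t=env.grab_frame("top")[125:195,220:320]
t=cv2.resize(t,(500,350),interpolation=2)
c=np.zeros((384+216,800,3),np.uint8)
c[:384,:512]=w; c[384:,:500]=t[50:266]; cv2.imwrite("pics/p2.png",c[:,:,::-1])
a=np.radians(-22.4);R=np.array([[np.cos(a),-np.sin(a)],[np.sin(a),np.cos(a)]])
print(proj("wrist",[list(R@np.array([x,y])+[468.6,267])+[130] for x in(-4,4) for y in(-15,15)],m).round(1).tolist())
E
```

```text
time_s: 10.85
ee_pos: [493.7, 219.1, 182.1]
ee_rot: [-179.8, 0.1, 84.8]
force: [0.4, 0.0, -0.4]
gripper_width: 39.9
gripper_force: 0.0
time_s: 11.45
ee_pos: [467.1, 266.5, 182.3]
ee_rot: [-179.9, 0.2, 67.6]
force: [-0.1, 0.2, -0.9]
gripper_width: 40.0
gripper_force: 0.0
t 11.45 pos [467.1 266.5 182.3] rot [-1.7987e+02  1.5000e-01  6.7610e+01] F [-0.1  0.2 -0.9] w 40.0 0.0
units [0.042 0.047 2.944] spin 0.002
[[247.0, 225.5], [246.9, 189.8], [256.9, 225.5], [257.1, 189.8]]
```

View pics/p2.png

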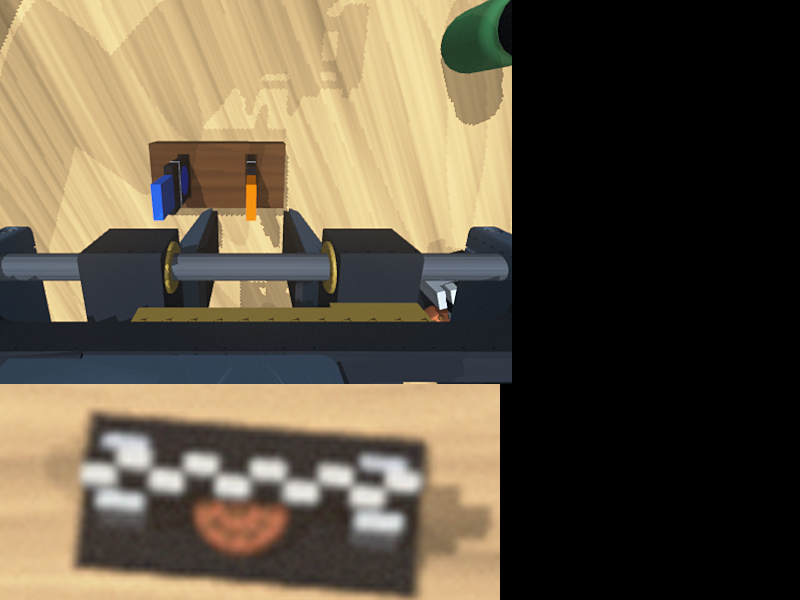

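The bar lies centred across both rests, in line with them. The amber tab is between the fingers at columns 246-256, rows 184-220, about 4 mm further along its width than predicted. I'll split the difference and descend.

```bash
python3 go.py 469.4 269.2 94 67.6|tail -1
python3 -m jog '{"jaw":[40,40,40,40,40,40,40],"slide":[[0.11,0.04,0],[0,0,0.5],[0,0,0.8],[0,0,0.8],[0,0,0.6],[0,0,0.2],[0,0,0]],"spin":[0,0,0,0,0,0,0]}'
python3 go.py 469.4 269.2 94 67.6
```

```text
units [0.112 0.03  2.961] spin 0.01
time_s: 12.25
ee_pos: [470.2, 269.3, 96.4]
ee_rot: [-179.9, 0.1, 67.6]
force: [-0.3, 0.1, 1.0]
gripper_width: 40.1
gripper_force: 0.0
t 12.25 pos [470.2 269.3  96.4] rot [-1.7993e+02  8.0000e-02  6.7610e+01] F [-0.3  0.1  1. ] w 40.1 0.0
units [-0.014 -0.024  0.079] spin 0.001
```

```bash
python3 -m jog '{"jaw":[40,0,0,0,0,0,0,0],"slide":[[0,-0.02,0.05],[0,0,0],[0,0,0],[0,0,0],[0,0,0],[0,0,0],[0,0,0],[0,0,0]],"spin":[0,0,0,0,0,0,0,0]}' 35
python3 go.py 469.4 269.2 94 67.6
```

```text
time_s: 13.05
ee_pos: [470.1, 269.8, 95.9]
ee_rot: [180.0, -0.0, 67.6]
force: [-0.9, -0.5, 1.7]
gripper_width: 7.9
gripper_force: 35.0
t 13.05 pos [470.1 269.8  95.9] rot [ 1.7998e+02 -3.0000e-02  6.7590e+01] F [-0.9 -0.5  1.7] w 7.9 35.0
units [-0.029 -0.015  0.063] spin -0.001
```

```bash
python3 -m jog '{"jaw":[0,0,0,0,0,0,0,0,0],"slide":[[0,0,-0.2],[0,0,-0.4],[0,0,-0.7],[0,0,-0.9],[0,0,-0.9],[0,0,-0.9],[0,0,-0.7],[0,0,-0.2],[0,0,0]],"spin":[0,0,0,0,0,0,0,0,0]}'
python3 go.py 491.6 -254.7 240 -2.5
```

```text
time_s: 13.95
ee_pos: [470.2, 269.9, 243.6]
ee_rot: [179.9, -0.1, 67.6]
force: [-0.7, -0.6, -2.3]
gripper_width: 7.6
gripper_force: 35.0
t 13.95 pos [470.2 269.9 243.6] rot [ 1.7993e+02 -1.0000e-01  6.7590e+01] F [-0.7 -0.6 -2.3] w 7.6 35.0
units [-15.893   7.326   0.103] spin 8.761
```

```bash
python3 -m jog '{"jaw":[0,0,0,0,0,0,0,0,0,0],"slide":[[-0.5,0.23,0],[-0.8,0.37,0],[-0.8,0.37,0],[-0.8,0.37,0],[-0.8,0.37,0],[-0.8,0.37,0],[-0.8,0.37,0],[-0.8,0.37,0],[-0.8,0.37,0],[-0.8,0.37,0]],"spin":[0,0,0,0,0,0,0,0,0,0]}'
python3 -m jog '{"jaw":[0,0,0,0,0,0,0,0,0,0],"slide":[[-0.8,0.37,0],[-0.8,0.37,0],[-0.8,0.37,0],[-0.8,0.37,0],[-0.8,0.37,0],[-0.8,0.37,0],[-0.8,0.37,0],[-0.8,0.37,0],[-0.8,0.37,0],[-0.5,0.25,0]],"spin":[0,0,0,0,0,0,0,0,0,0]}'
python3 -m jog '{"jaw":[0,0,0,0,0,0,0,0,0,0],"slide":[[-0.45,0.2,0],[0,0,0],[0,0,0],[0,0,0],[0,0,0],[0,0,0],[0,0,0],[0,0,0],[0,0,0],[0,0,0]],"spin":[0.6,1,1,1,1,1,1,1,0.7,0.46]}'
python3 -m jog '{"jaw":[0,0,0],"slide":[[0,0,0],[0,0,0],[0,0,0]],"spin":[0,0,0]}'
python3 go.py 491.6 -254.7 240 -2.5
python3 - <<'E'
from h import *; import cv2,pickle
m=env.camera_model("wrist"); w=env.grab_frame("wrist"); pickle.dump(m,open("pics/w3.pkl","wb")); np.save("pics/w3.npy",w)
c=cv2.resize(w[100:330,130:390],None,fx=3,fy=3,interpolation=2)[:600]
cv2.imwrite("pics/w3.png",c[:,:,::-1])
a=np.radians(-2.5);R=np.array([[np.cos(a),-np.sin(a)],[np.sin(a),np.cos(a)]])
P=[list(R@np.array([x,y])+[491.6,-254.7])+[115] for x in(-29,29) for y in(-11,11)]
print(((proj("wrist",P,m)-[130,100]+.5)*3-.5).round(1).tolist())
E
```

```text
time_s: 14.95
ee_pos: [479.2, 13.5, 241.1]
ee_rot: [-179.8, 0.1, 67.6]
force: [-0.3, -0.4, -1.2]
gripper_width: 8.2
gripper_force: 35.0
time_s: 15.95
ee_pos: [490.3, -241.0, 241.0]
ee_rot: [-179.8, 0.0, 67.5]
force: [-0.2, 0.2, -0.7]
gripper_width: 8.1
gripper_force: 35.0
time_s: 16.95
ee_pos: [491.3, -253.6, 241.5]
ee_rot: [-179.9, 0.1, -2.7]
force: [-0.1, -0.7, -0.5]
gripper_width: 7.8
gripper_force: 35.0
time_s: 17.25
ee_pos: [491.9, -253.8, 242.2]
ee_rot: [-180.0, 0.0, -2.4]
force: [-0.4, 0.2, -1.7]
gripper_width: 7.9
gripper_force: 35.0
t 17.25 pos [ 491.9 -253.8  242.2] rot [-1.7997e+02  4.0000e-02 -2.4400e+00] F [-0.4  0.2 -1.7] w 7.9 35.0
units [-0.009  0.032  0.073] spin 0.007
[[396.2, 339.4], [334.7, 339.3], [398.2, 178.0], [333.6, 177.9]]
```

View pics/w3.png

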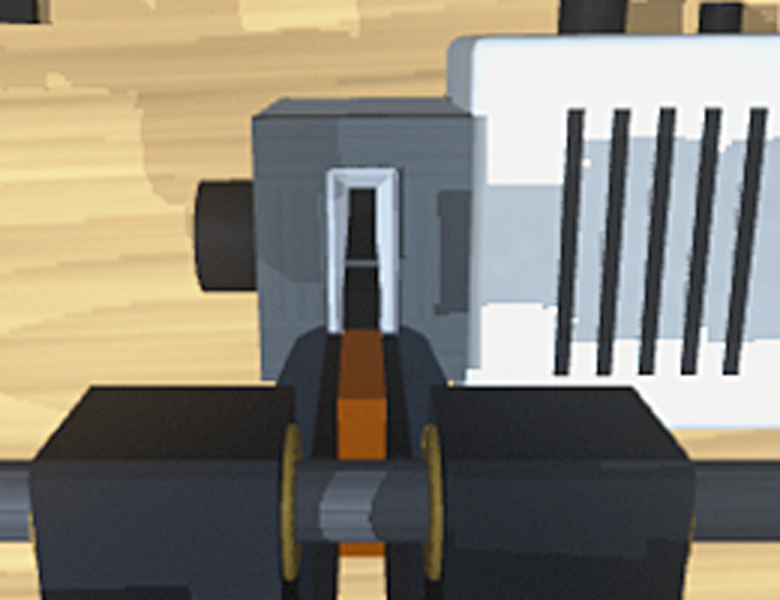

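Run:
```python
from h import *; import pickle
m=pickle.load(open("pics/w3.pkl","rb"))
for n,dx,z in(("tabtop",15,276.3),("tabbot",15,239.3),("line",23.3,214.3),("bottom",23,154.3)):
    p=(proj("wrist",[[491.9+dx+d,-253.8-.042*(dx+d),z] for d in(-3,0,3)],m)-[130,100]+.5)*3-.5
    print(n,p.round(1).tolist())
for h,z in((29,115),(30,115),(24,110)):
    print(h,z,((proj("wrist",[[491.6+s*h,-254.7,z] for s in(1,-1)],m)-[130,100]+.5)*3-.5).round(1).tolist())
```

```text
tabtop [[364.0, 420.5], [364.0, 403.9], [364.0, 387.2]]
tabbot [[363.7, 346.8], [363.7, 333.1], [363.7, 319.3]]
line [[363.5, 277.4], [363.5, 264.9], [363.5, 252.4]]
bottom [[363.2, 226.5], [363.2, 216.7], [363.2, 206.8]]
29 115 [[362.1, 178.0], [369.0, 339.3]]
30 115 [[362.0, 175.1], [369.1, 341.9]]
24 110 [[362.8, 190.2], [368.4, 321.7]]
```

In the crop, the slot is centred at column 362 and the tab at column 362. The slot's far end is at row 187. The white line shows at row 265 and the tab edges at rows 397 and 330. From these, the filter sits within about 0.5 mm of the slot axis, so I'll lower it in steps.

```bash
python3 -m jog '{"jaw":[0,0,0,0,0,0,0,0,0,0],"slide":[[0.01,0,0.3],[0,0,0.4],[0,0,0.3],[0,0,0.15],[0,0,0.1],[0,0,0.1],[0,0,0.1],[0,0,0.1],[0,0,0],[0,0,0]],"spin":[0,0,0,0,0,0,0,0,0,0]}'
python3 go.py 492.1 -253.6 142.9 -2.5
```

```text
time_s: 18.3
ee_pos: [492.6, -253.8, 196.2]
ee_rot: [180.0, -0.0, -2.5]
force: [0.9, 0.1, -1.2]
gripper_width: 7.8
gripper_force: 35.0
t 18.3 pos [ 492.6 -253.8  196.2] rot [ 1.80e+02 -1.00e-02 -2.49e+00] F [ 0.9  0.1 -1.2] w 7.8 35.0
units [-0.017 -0.007  1.775] spin 0.001
```

Free of contact with the bottom edge 7 mm below the mouth, so I continue.

```bash
python3 -m jog '{"jaw":[0,0,0,0,0,0],"slide":[[0,0,0.1],[0,0,0.15],[0,0,0.15],[0,0,0.15],[0,0,0],[0,0,0]],"spin":[0,0,0,0,0,0]}'
python3 go.py 492.1 -253.6 142.9 -2.5
```

```text
time_s: 18.9
ee_pos: [492.5, -253.8, 179.4]
ee_rot: [-180.0, 0.0, -2.5]
force: [0.3, 0.8, -0.7]
gripper_width: 7.6
gripper_force: 35.0
t 18.9 pos [ 492.5 -253.8  179.4] rot [-1.7999e+02  1.0000e-02 -2.4900e+00] F [ 0.3  0.8 -0.7] w 7.6 35.0
units [-0.014 -0.006  1.217] spin 0.001
```

```bash
python3 -m jog '{"jaw":[0,0,0,0,0,0,0,0,0,0],"slide":[[0,0,0.15],[0,0,0.2],[0,0,0.2],[0,0,0.2],[0,0,0.2],[0,0,0.15],[0,0,0.1],[0,0,0],[0,0,0],[0,0,0]],"spin":[0,0,0,0,0,0,0,0,0,0]}'
python3 go.py 492.1 -253.6 142.9 -2.5
python3 - <<'E'
from h import *; import cv2,pickle
t=env.grab_frame("scene")
a=cv2.resize(t[125:205,105:215],(660,480),interpolation=2); cv2.imwrite("pics/e.png",a[:,:,::-1])
P=[[492.5,-253.8+12,115]]; print(((proj("scene",P)-[105,125]+.5)*6-.5).round(1).tolist())
E
```

```text
time_s: 19.9
ee_pos: [492.8, -253.9, 143.9]
ee_rot: [180.0, -0.0, -2.5]
force: [0.4, -0.2, -1.3]
gripper_width: 7.9
gripper_force: 35.0
t 19.9 pos [ 492.8 -253.9  143.9] rot [ 1.7999e+02 -4.0000e-02 -2.4900e+00] F [ 0.4 -0.2 -1.3] w 7.9 35.0
units [-0.022 -0.009  0.033] spin 0.001
[[482.1, 197.5]]
```

View pics/e.png

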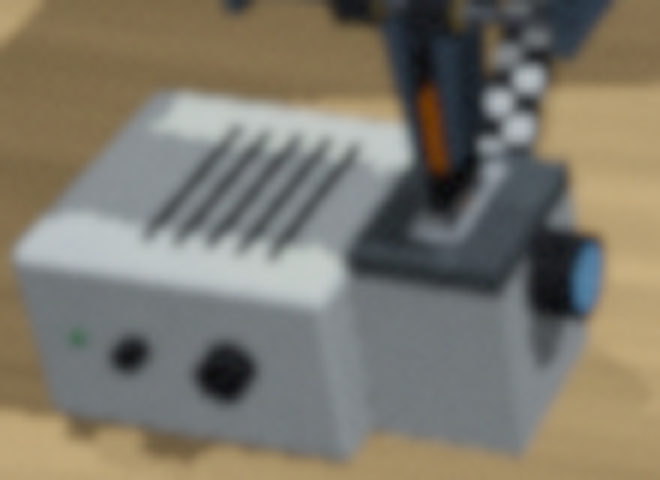

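The filter is upright in the slot at (450,200), with the tab held. The black shoulder shows just above the lip. I'll make the last 1 mm correction and hand in.

```bash
python3 -m jog '{"jaw":[0,0,0,0,0],"slide":[[-0.01,0,0.03],[0,0,0],[0,0,0],[0,0,0],[0,0,0]],"spin":[0,0,0,0,0]}'
python3 -c "
from workcell import env
print(env.job_done())"
```

```text
time_s: 20.45
ee_pos: [492.3, -253.8, 142.7]
ee_rot: [-180.0, -0.0, -2.5]
force: [0.4, 0.7, -1.1]
gripper_width: 7.7
gripper_force: 35.0
the job is handed in; nothing more can be done
None
```

I handed the job in at about 20.5 s with the scale bar laid centred on both rests and let go, and the amber filter held upright in the lamp slot with its white line within about 1 mm of the mouth by the arm's reading; the verdict was not shown to me.

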